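Press a blank into the spring-lift magazine

TASK

Load the spare thin wooden blank into the spring-lift magazine: lay it flat on top of the blank that is already in there, in line with it, and press it down until both steel end catches have sprung out over it and hold it down by themselves.

Things in the scene. Friction and masses are not known exactly. Their poses are not given: they have to be found in the camera images.
- blank_mid (a point): Spare blank: thin softwood strip lying on the bench, 40 mm wide (x), 150 long (y), 19 thick (z); the thinnest and longest of the three loose woods (the others, 38x120x38 and 64x89x38 mm, stay out). Point: its centre, 9.5 mm above its underside. Either end may go first.
- magazine: Fixed magazine: plywood base 64 (x) by 216 (y) by 10 mm; aluminium guides round a well for blanks lying along its y, 2.5 to 3 mm play each side. Origin: centre of the underside, on the bench; z up. Long sides are open for fingers at |y| < 47 mm. From 90 mm up to their tops at 108 mm the guides flare and centre a blank up to 10 mm off.
- catches (a point): On the well's axis, 70.5 mm above the bench, level with the flat undersides of two sprung steel catches, 16 mm wide, that reach in at both ends (y = +-69.5 mm). Their tops slope: a blank laid in rests on them, top at about 103 mm. Press its middle with up to 20 N till its top is at 56 to 66 mm: they snap over it and, let go, it rises to top 70.5 mm.
- lift (a joint): Sprung platform in the well (m, grows as it sinks): 0 at the upper stop, where it starts with one blank on it, top at 69 mm; 0.032 at the lower stop, where a pile of two tops out at 56 mm. Spring: 3.6 N up at 0, 5.5 N at 0.032. About 0.0175 with two blanks held under the catches.

How it is judged (in metres and radians):
At the end, for the whole second after the job is handed in: The spare blank lies under the catches on the other blank: centre 54 to 65 mm above the bench, within 10 mm of the magazine's axis, lengthwise along its y within 0.15 rad, level within 0.1 rad; the platform has sunk by over 13 mm and moves slower than 0.01 m/s (z of blank_mid in the frame of magazine between 0.054 and 0.065 m and horizontal distance between blank_mid and magazine below 0.01 m and angle between the y axis of blank_mid and the y axis of magazine, either way round below 0.15 rad and angle between the z axis of blank_mid and the z axis of magazine, either way round below 0.1 rad and value of joint lift above 0.013 m and velocity of joint lift below 0.01 m/s); the robot touches nothing.
It also fails if it takes over 40 s, if anything falls off the work surface, if the arm or the gripper's body presses on something with over 40 N, if the wrist force passes 120 N, or if a joint passes its speed limit or range.

ROBOT

A 6-joint arm with a two-finger parallel gripper is mounted at the origin on a cart in front of the work surface, level with it; the furniture and walls round the work are solid. World frame = base frame: x ahead of the robot, y to its left, z up, the work surface at z = 0. Lengths are in mm, angles in degrees, forces in N, time in s.
With the tool pointing down it reaches from about 350 to 850 mm from the base axis. Payload 8.1 kg.
Tool frame: the origin (TCP) lies at the very end of the fingers, on their centre line; the grasp point (between the pads) lies grip_depth behind it (grip_depth is the distance from the TCP to the grasp point, in mm); z points along the fingers, y is the direction in which the jaws open and shut (so a half turn about z gives the same grasp; the last joint's range is limited). The gripper opens to 85 mm and grips with 20 to 120 N. Pads are 22 mm wide; open, the fingers measure 114 mm over their backs; the gripper's body (76 mm by 85 mm) begins 54 mm behind the grasp point. The pads swing forward as they close: fully open they stand 13 mm farther back than shut.
Start: joints at [-80.18, 7.471, 85.268, -0, 87.261, -4.893], TCP at [152.412, -580.324, 231.292] pointing down, gripper open.
Joint ranges: [-169.43, 169.43], [-51.17, 129.36], [1.28, 143.12], [-76.62, 256.62], [0, 156.53], [-152.29, 152.29]. Speed limits (degrees/s): [136.94, 136.94, 159.86, 180, 180, 180].

INTERFACE

Orientations are given as [roll, pitch, yaw] about the fixed x, y, z axes, in that order (R = Rz(yaw) Ry(pitch) Rx(roll)).
In Python, from bench import * gives the robot as it stands.
- The arm moves only by the tool step_arm, never from a script. Its argument "plan" is a list of rows, each an object of numbers: "grip": the finger opening in cm, from 0 to 8.54; "tx", "ty", "tz": the shift along the tool's x, y, z in cm; "ax", "ay", "az": the turn, a rotation vector about the tool's x, y, z in degrees. In form: [{"grip": .., "tx": .., "ty": .., "tz": .., "ax": .., "ay": .., "az": ..}, ...]. A call has 1 to 8 rows; each row shifts and turns the commanded pose from where the row before left it, along the tool's axes as they then stand; what a row does not reach is not made up. A row lasts 1/12 s, in which the tool goes at most 41.7 mm and 7.16 degrees, less where a joint would pass 70% of its speed; a pose out of reach is approached as far as the arm can. A call with a gripper value outside its range is refused whole. The fingers move at their own pace and stop on an object; "newtons" is the grip in N (left out, the last holds). Time passes only in rows, so rows that do not move let the fingers close. It gives the time, the measured TCP pose, the force and the opening at its end, in the units of the state.
- sense(): the state, without advancing time (a new reading comes with each control period).
- snapshot(name): name is "side" or "top" or "wrist"; returns the picture (420x560x3 uint8, red, green, blue); there is no depth.
- camera_model(name): a dict with "intrinsics" (3x3 intrinsics, pixels), "pose" (4x4, takes a point from camera to world coordinates); the wrist camera has in their place "T_tool_cam" (4x4, takes a point from camera to tool coordinates, whose origin is the TCP and whose axes are the flange's). Camera axes: x right, y down, z forward; pixel columns grow to the right and rows downward; lengths in mm; the calibration is good to about 2 mm. A picture is of the moment at which its call begins: read the wrist's pose just before it. camera_model takes no time and is no camera call.
- hand_in(): hands the job in, once; it reports no verdict.
The state is a dict: "time": time; "joint_pos": joint angles; "qd": joint speeds; "joint_efforts": joint torques, N m; "tool_pos": TCP position; "tcp_rot": TCP orientation; "ft_force": force on the tool from outside, world axes, zero at the start; "wrist_torque": the same for the moment, N m; "finger_gap": finger opening in mm.
Only numpy, scipy, OpenCV 4.12 (cv2) and the standard library are available. Lean on these libraries where they do the work, as an engineer would, in place of code of your own. Each camera call takes 0.05 s, during which the arm holds its last target.

## Working session

There is one attempt and no reset: what is moved stays moved. The work goes in short steps, Python scripts to look and compute and a tool call to move; the robot and the scene stay as the last step left them, time stands still between calls to the robot, and variables do not carry over. Pictures are saved under pics/ and viewed, and the job is handed in when it is done.

Besides the shell and the picture viewer there is one more tool, called after "Emit:" by a JSON object that holds its "op" and its "data". step_arm: Moves the arm, as the interface text tells. Its arguments: {"type":"object","properties":{"plan":{"type":"array","items":{"type":"object","properties":{"grip":{"type":"number"},"tx":{"type":"number"},"ty":{"type":"number"},"tz":{"type":"number"},"ax":{"type":"number"},"ay":{"type":"number"},"az":{"type":"number"}}}},"newtons":{"type":"number"}},"required":["plan"]}

```bash
ls; mkdir -p pics
python3 - <<'E'
from bench import *
import cv2,json
s=sense();print(s)
for n in("side","top","wrist"):
    im=snapshot(n);cv2.imwrite(f"pics/{n}0.png",im[:,:,::-1]);print(n,camera_model(n))
E
```

```text
pics
{'time': 0.0, 'joint_pos': array([-8.01777535e+01,  7.51512928e+00,  8.53287781e+01, -3.48381138e-04,
        8.72598633e+01, -4.89270127e+00]), 'qd': array([-0.06834832,  0.04027035,  0.02736872,  0.07668524,  0.02940686,
        0.11623231]), 'joint_efforts': array([ 1.42938472e-03, -5.69409406e+01, -5.00546873e+01, -2.94092579e-04,
        1.45803590e-02, -6.41848533e-05]), 'tool_pos': array([ 152.3377565 , -579.78632894,  230.24899411]), 'tcp_rot': array([-1.79896578e+02, -8.50390766e-03,  1.47149571e+01]), 'ft_force': array([-0.39200421,  0.95354057,  0.56199065]), 'wrist_torque': array([-0.01895764, -0.06859241,  0.0672322 ]), 'finger_gap': 85.3716157871656}
side {'intrinsics': array([[411.57311202,   0.        , 277.64289784],
       [  0.        , 411.57311202, 206.51662997],
       [  0.        ,   0.        ,   1.        ]]), 'pose': array([[ 9.50133582e-01, -1.88485966e-01,  2.48433527e-01,
         3.41043894e+02],
       [-3.11573650e-01, -6.06904764e-01,  7.31155570e-01,
        -4.23651475e+02],
       [ 1.29629272e-02, -7.72100802e-01, -6.35367858e-01,
         6
[... 458 characters left out ...]
    [-1.06859232e-02, -1.96209768e-01, -9.80503716e-01,
         9.14781852e+02],
       [ 0.00000000e+00,  0.00000000e+00,  0.00000000e+00,
         1.00000000e+00]])}
wrist {'intrinsics': array([[338.36755707,   0.        , 274.64787844],
       [  0.        , 338.36755707, 206.01253054],
       [  0.        ,   0.        ,   1.        ]]), 'T_tool_cam': array([[ 6.70199635e-04, -9.45427953e-01, -3.25830532e-01,
         8.34880397e+01],
       [ 9.99999760e-01,  6.90559232e-04,  5.31732643e-05,
         1.71656713e+00],
       [ 1.74733792e-04, -3.25830490e-01,  9.45428189e-01,
        -1.43722774e+02],
       [ 0.00000000e+00,  0.00000000e+00,  0.00000000e+00,
         1.00000000e+00]])}
```

View pics/top0.png

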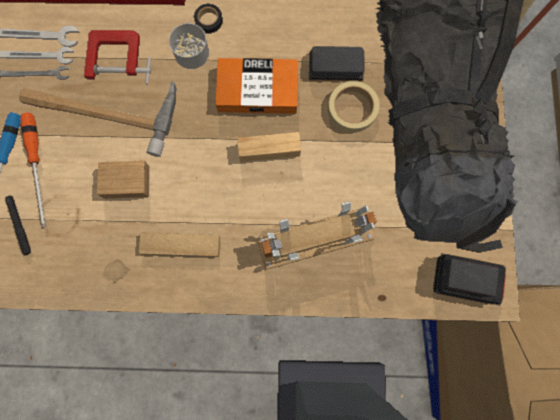

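View pics/side0.png

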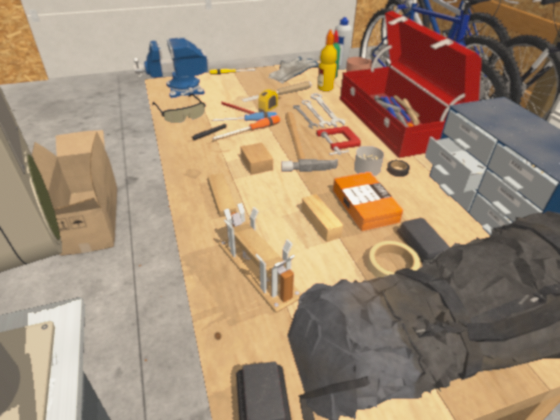

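Top view: the spare is probably the strip at about (179,244), with the magazine at about (318,234). The 120 mm wood is at (268,145) and the square one at (122,179). I'll zoom in to measure.

Run:
```python
import cv2
t=cv2.imread("pics/top0.png");s=cv2.imread("pics/side0.png")
cv2.imwrite("pics/t_mag.png",cv2.resize(t[190:280,225:390],None,fx=4.8,fy=4.8,interpolation=cv2.INTER_CUBIC))
cv2.imwrite("pics/t_bl.png",cv2.resize(t[220:270,125:235],None,fx=7,fy=7,interpolation=cv2.INTER_CUBIC))
cv2.imwrite("pics/s_mag.png",cv2.resize(s[165:315,190:310],None,fx=4,fy=4,interpolation=cv2.INTER_CUBIC))
```

```text
(no output)
```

View pics/t_mag.png

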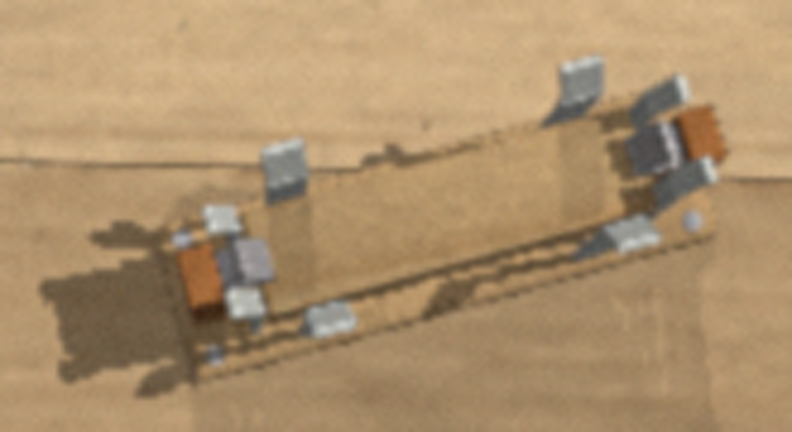

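View pics/t_bl.png

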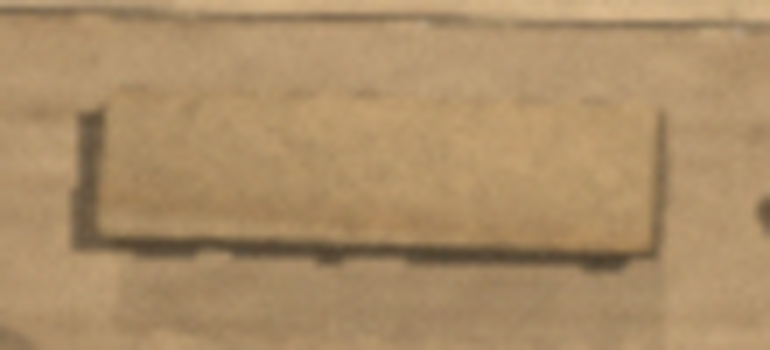

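View pics/s_mag.png

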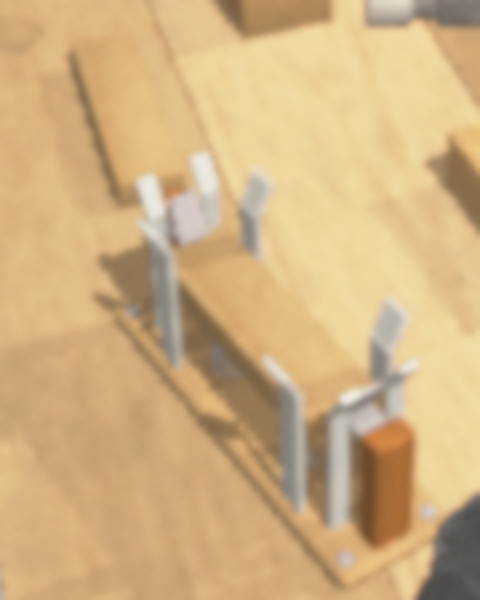

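Zoom: the blank's top corners (t_bl) are about (105,93), (662,100), (652,252) and (98,240). In t_mag the guide tops are at (284,146), (583,66), (333,326) and (636,240), and the base's near edge runs (200,380)-(712,237).

```bash
cat > h.py <<'E'
from bench import *
import numpy as np, cv2
from scipy.spatial.transform import Rotation as R
def ray(n,px,z,st=None):
    c=camera_model(n)
    if n=="wrist":
        T=np.eye(4);T[:3,:3]=R.from_euler('xyz',st['tcp_rot'],degrees=True).as_matrix();T[:3,3]=st['tool_pos'];T=T@c['T_tool_cam']
    else:T=c['pose']
    px=np.atleast_2d(np.array(px,float));h=np.c_[px,np.ones(len(px))]
    d=(T[:3,:3]@np.linalg.inv(c['intrinsics'])@h.T).T
    return T[:3,3]+d*((z-T[2,3])/d[:,2])[:,None]
def proj(n,P,st=None):
    c=camera_model(n)
    if n=="wrist":
        T=np.eye(4);T[:3,:3]=R.from_euler('xyz',st['tcp_rot'],degrees=True).as_matrix();T[:3,3]=st['tool_pos'];T=T@c['T_tool_cam']
    else:T=c['pose']
    p=(np.atleast_2d(P)-T[:3,3])@T[:3,:3]
    p=p@c['intrinsics'].T
    return p[:,:2]/p[:,2:]
E
python3 - <<'E'
from h import *
b=np.array([(105,93),(662,100),(652,252),(98,240)])/7+[125,220]
P=ray("top",b,19);print(P.round(1),P.mean(0).round(1))
for i in range(4):print(np.linalg.norm(P[i]-P[i-1]).round(1))
d=P[1]-P[0]+P[2]-P[3];print("ang",np.degrees(np.arctan2(d[1],d[0])))
g=np.array([(284,146),(583,66),(636,240),(333,326)])/4.8+[225,190]
P=ray("top",g,108);print(P.round(1),P.mean(0).round(1))
for i in range(4):print(np.linalg.norm(P[i]-P[i-1]).round(1))
d=P[1]-P[0]+P[2]-P[3];print("ang",np.degrees(np.arctan2(d[1],d[0])))
e=ray("top",np.array([(200,380),(712,237),(165,232)])/4.8+[225,190],10);print(e.round(1));d=e[1]-e[0];print(np.linalg.norm(d),np.degrees(np.arctan2(d[1],d[0])))
n=np.array([-d[1],d[0],0])/np.linalg.norm(d);n=n if n[0]>0 else -n
print((e[0]+e[1])/2+n*32)
# existing blank top corners at 69?
E
```

```text
[[487.6 452.6  19. ]
 [488.9 301.5  19. ]
 [447.9 302.4  19. ]
 [447.8 451.5  19. ]] [468.1 377.   19. ]
39.8
151.1
41.1
149.0
ang -89.7283122610056
[[503.  181.3 108. ]
 [534.3  74.7 108. ]
 [472.   56.5 108. ]
 [439.3 163.  108. ]] [487.2 118.9 108. ]
66.2
111.1
64.9
111.4
ang -73.2794013372055
[[426.  211.   10. ]
 [486.8   9.7  10. ]
 [484.1 226.3  10. ]]
210.2716061613109 -73.20017233537817
[487.00263248 119.63158812  10.        ]
```

```bash
cat >> h.py <<'E'
def rows(wps,grip=8.5,start=None):
    """wps: (x,y,z,yaw,nrows); tool-down; prints rows; tool axes at row start"""
    s=sense();p,yaw=(s['tool_pos'].copy(),s['tcp_rot'][2]) if start is None else start
    out=[]
    for x,y,z,w,n in wps:
        p0=np.array(p);y0=yaw
        cur=p0.copy();cy=y0
        for i in range(1,n+1):
            t=p0+(np.array([x,y,z])-p0)*i/n; ty=y0+(w-y0)*i/n
            d=t-cur;c,s_=np.cos(np.radians(cy)),np.sin(np.radians(cy))
            r=dict(grip=grip,tx=round((c*d[0]+s_*d[1])/10,2),ty=round((s_*d[0]-c*d[1])/10,2),tz=round(-d[2]/10,2),az=round(-(ty-cy),1))
            a=np.array([r['tx'],r['ty'],r['tz']])*10
            cur=cur+np.array([c*a[0]+s_*a[1],s_*a[0]-c*a[1],-a[2]]);cy-=r['az'];out.append(r)
        p,yaw=cur,cy
    import json
    for i in range(0,len(out),8):print(json.dumps(out[i:i+8]))
E
python3 - <<'E'
from h import *
import bench; print([k for k in dir(bench) if not k.startswith('__')])
rows([(430,-150,250,60,13),(487,119,250,106.7,7)])
E
```

```text
['PlanningError', 'camera_model', 'grip_depth', 'hand_in', 'sense', 'snapshot']
[{"grip": 8.5, "tx": 2.91, "ty": -2.66, "tz": -0.15, "az": -3.5}, {"grip": 8.5, "tx": 3.06, "ty": -2.47, "tz": -0.15, "az": -3.5}, {"grip": 8.5, "tx": 3.21, "ty": -2.28, "tz": -0.15, "az": -3.5}, {"grip": 8.5, "tx": 3.34, "ty": -2.08, "tz": -0.15, "az": -3.4}, {"grip": 8.5, "tx": 3.46, "ty": -1.88, "tz": -0.15, "az": -3.5}, {"grip": 8.5, "tx": 3.56, "ty": -1.67, "tz": -0.15, "az": -3.5}, {"grip": 8.5, "tx": 3.67, "ty": -1.44, "tz": -0.15, "az": -3.5}, {"grip": 8.5, "tx": 3.74, "ty": -1.22, "tz": -0.15, "az": -3.5}]
[{"grip": 8.5, "tx": 3.81, "ty": -0.99, "tz": -0.15, "az": -3.5}, {"grip": 8.5, "tx": 3.86, "ty": -0.75, "tz": -0.15, "az": -3.4}, {"grip": 8.5, "tx": 3.91, "ty": -0.53, "tz": -0.15, "az": -3.5}, {"grip": 8.5, "tx": 3.92, "ty": -0.28, "tz": -0.15, "az": -3.5}, {"grip": 8.5, "tx": 3.94, "ty": -0.04, "tz": -0.15, "az": -3.5}, {"grip": 8.5, "tx": 3.74, "ty": -1.22, "tz": -0.0, "az": -6.7}, {"grip": 8.5, "tx": 3.85, "ty": -0.77, "tz": -0.0, "az": -6.6}, {"grip": 8.5, "tx": 3.91, "ty": -0.32, "tz": -0.0, "az": -6.7}]
[{"grip": 8.5, "tx": 3.93, "ty": 0.13, "tz": -0.0, "az": -6.7}, {"grip": 8.5, "tx": 3.88, "ty": 0.6, "tz": -0.0, "az": -6.6}, {"grip": 8.5, "tx": 3.79, "ty": 1.03, "tz": -0.0, "az": -6.7}, {"grip": 8.5, "tx": 3.64, "ty": 1.47, "tz": -0.0, "az": -6.7}]
```

Emit:
{"op": "step_arm", "data": {"plan": [{"grip": 8.5, "tx": 2.9, "ty": -2.7, "tz": -0.2, "az": -3.5}, {"grip": 8.5, "tx": 3.1, "ty": -2.5, "tz": -0.2, "az": -3.5}, {"grip": 8.5, "tx": 3.2, "ty": -2.3, "tz": -0.2, "az": -3.5}, {"grip": 8.5, "tx": 3.3, "ty": -2.1, "tz": -0.2, "az": -3.5}, {"grip": 8.5, "tx": 3.5, "ty": -1.9, "tz": -0.2, "az": -3.5}, {"grip": 8.5, "tx": 3.6, "ty": -1.7, "tz": -0.2, "az": -3.5}, {"grip": 8.5, "tx": 3.7, "ty": -1.4, "tz": -0.2, "az": -3.5}, {"grip": 8.5, "tx": 3.7, "ty": -1.2, "tz": -0.2, "az": -3.5}]}}

```text
invalid input
```

Emit:
{"op": "step_arm", "data": {"plan": [{"grip": 8.5, "tx": 3.8, "ty": -1.0, "tz": -0.2, "az": -3.5}, {"grip": 8.5, "tx": 3.9, "ty": -0.8, "tz": -0.2, "az": -3.5}, {"grip": 8.5, "tx": 3.9, "ty": -0.5, "tz": -0.2, "az": -3.5}, {"grip": 8.5, "tx": 3.9, "ty": -0.3, "tz": -0.2, "az": -3.5}, {"grip": 8.5, "tx": 3.9, "ty": 0, "az": -3.5}, {"grip": 8.5, "tx": 3.7, "ty": -1.2, "az": -6.6}, {"grip": 8.5, "tx": 3.9, "ty": -0.8, "az": -6.6}, {"grip": 8.5, "tx": 3.9, "ty": -0.3, "az": -6.6}]}}

```text
invalid input
```

Emit:
{"op": "step_arm", "data": {"plan": [{"grip": 8.5, "tx": 3.9, "ty": 0.1, "az": -6.6}, {"grip": 8.5, "tx": 3.9, "ty": 0.6, "az": -6.6}, {"grip": 8.5, "tx": 3.8, "ty": 1.0, "az": -6.6}, {"grip": 8.5, "tx": 3.6, "ty": 1.5, "az": -6.6}, {"grip": 8.5}, {"grip": 8.5}]}}

```text
invalid input
```

Run:
```python
from h import *
import pickle
s=sense();print(s['time'],s['tool_pos'],s['tcp_rot'],s['joint_pos'],grip_depth if not callable(grip_depth) else grip_depth())
im=snapshot("wrist");cv2.imwrite("pics/w1.png",im[:,:,::-1]);pickle.dump(s,open('s1.pkl','wb'))
```

```text
0.15 [ 152.32653184 -579.89762336  230.476864  ] [-1.79917390e+02 -7.46333621e-03  1.47132340e+01] [-8.01810847e+01  7.50521081e+00  8.53157926e+01  3.88436284e-04
  8.72619421e+01 -4.89434292e+00] 18.700000000000003
```

View pics/w1.png

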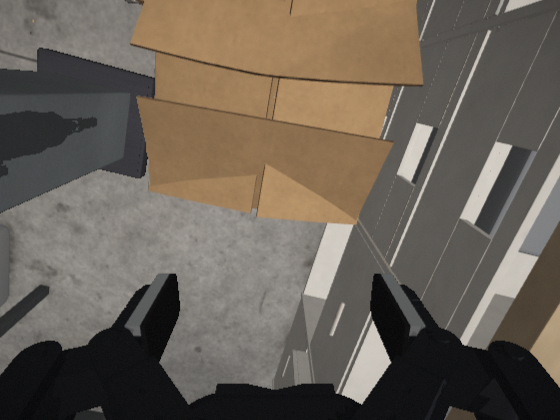

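The arm didn't move: the calls were refused, most likely because every row needs all seven fields. The wrist picture just shows the floor and a box.

Emit:
{"op": "step_arm", "data": {"plan": [{"grip": 8.5, "tx": 2.9, "ty": -2.7, "tz": -0.2, "ax": 0, "ay": 0, "az": -3.5}, {"grip": 8.5, "tx": 3.1, "ty": -2.5, "tz": -0.2, "ax": 0, "ay": 0, "az": -3.5}, {"grip": 8.5, "tx": 3.2, "ty": -2.3, "tz": -0.2, "ax": 0, "ay": 0, "az": -3.5}, {"grip": 8.5, "tx": 3.3, "ty": -2.1, "tz": -0.2, "ax": 0, "ay": 0, "az": -3.5}, {"grip": 8.5, "tx": 3.5, "ty": -1.9, "tz": -0.2, "ax": 0, "ay": 0, "az": -3.5}, {"grip": 8.5, "tx": 3.6, "ty": -1.7, "tz": -0.2, "ax": 0, "ay": 0, "az": -3.5}, {"grip": 8.5, "tx": 3.7, "ty": -1.4, "tz": -0.2, "ax": 0, "ay": 0, "az": -3.5}, {"grip": 8.5, "tx": 3.7, "ty": -1.2, "tz": -0.2, "ax": 0, "ay": 0, "az": -3.5}]}}

```text
time: 0.87
tool_pos: [323.9, -312.6, 247.3]
tcp_rot: [180.0, -0.0, 42.9]
ft_force: [0.9, -0.3, -0.2]
finger_gap: 85.1
```

Emit:
{"op": "step_arm", "data": {"plan": [{"grip": 8.5, "tx": 3.8, "ty": -1.0, "tz": -0.1, "ax": 0, "ay": 0, "az": -3.5}, {"grip": 8.5, "tx": 3.9, "ty": -0.8, "tz": -0.1, "ax": 0, "ay": 0, "az": -3.5}, {"grip": 8.5, "tx": 3.9, "ty": -0.5, "tz": -0.1, "ax": 0, "ay": 0, "az": -3.5}, {"grip": 8.5, "tx": 3.9, "ty": -0.3, "tz": 0, "ax": 0, "ay": 0, "az": -3.5}, {"grip": 8.5, "tx": 3.9, "ty": 0, "tz": 0, "ax": 0, "ay": 0, "az": -3.5}, {"grip": 8.5, "tx": 3.7, "ty": -1.2, "tz": 0, "ax": 0, "ay": 0, "az": -6.6}, {"grip": 8.5, "tx": 3.9, "ty": -0.8, "tz": 0, "ax": 0, "ay": 0, "az": -6.6}, {"grip": 8.5, "tx": 3.9, "ty": -0.3, "tz": 0, "ax": 0, "ay": 0, "az": -6.6}]}}

```text
time: 1.53
tool_pos: [453.6, -31.7, 250.2]
tcp_rot: [-180.0, -0.0, 80.3]
ft_force: [1.1, 0.7, -0.3]
finger_gap: 85.3
```

Emit:
{"op": "step_arm", "data": {"plan": [{"grip": 8.5, "tx": 3.9, "ty": 0.1, "tz": 0, "ax": 0, "ay": 0, "az": -6.6}, {"grip": 8.5, "tx": 3.9, "ty": 0.6, "tz": 0, "ax": 0, "ay": 0, "az": -6.6}, {"grip": 8.5, "tx": 3.8, "ty": 1.0, "tz": 0, "ax": 0, "ay": 0, "az": -6.6}, {"grip": 8.5, "tx": 3.6, "ty": 1.5, "tz": 0, "ax": 0, "ay": 0, "az": -6.6}, {"grip": 8.5, "tx": 0, "ty": 0, "tz": 0, "ax": 0, "ay": 0, "az": 0}, {"grip": 8.5, "tx": 0, "ty": 0, "tz": 0, "ax": 0, "ay": 0, "az": 0}]}}

```text
time: 2.03
tool_pos: [485.9, 121.6, 249.9]
tcp_rot: [-179.9, -0.0, 106.6]
ft_force: [-0.7, 0.0, 0.1]
finger_gap: 85.2
```

Run:
```python
from h import *
import pickle
s=sense();print(s['time'],s['tool_pos'],s['tcp_rot'],s['joint_pos'])
im=snapshot("wrist");cv2.imwrite("pics/w2.png",im[:,:,::-1]);pickle.dump(s,open('s2.pkl','wb'))
```

```text
2.0333 [485.86192177 121.59713033 249.88213666] [-1.79947955e+02 -7.84400634e-03  1.06636575e+02] [ 8.18335890e+00 -8.41658202e+00  9.91359218e+01  1.08147580e-04
  8.93332925e+01 -8.45322067e+00]
```

View pics/w2.png

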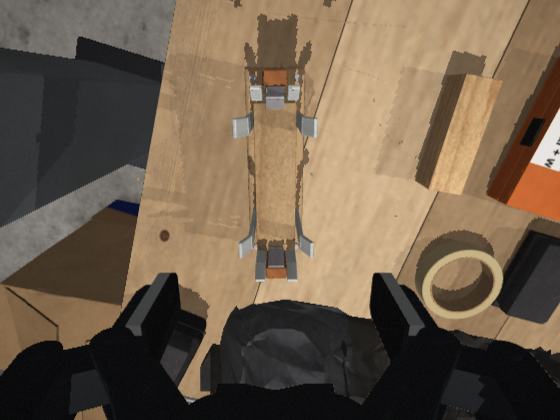

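Wrist view: the magazine stands upright in the picture, with its axis at column ~275. The catches are at (275,97) and (276,258), and the flare guides near (243,127), (309,127), (248,245) and (305,245). I'll zoom in.

Run:
```python
import cv2
t=cv2.imread("pics/w2.png")
cv2.imwrite("pics/w2a.png",cv2.resize(t[60:150,225:330],None,fx=6,fy=6,interpolation=cv2.INTER_CUBIC))
cv2.imwrite("pics/w2b.png",cv2.resize(t[200:290,225:330],None,fx=6,fy=6,interpolation=cv2.INTER_CUBIC))
```

```text
(no output)
```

View pics/w2a.png

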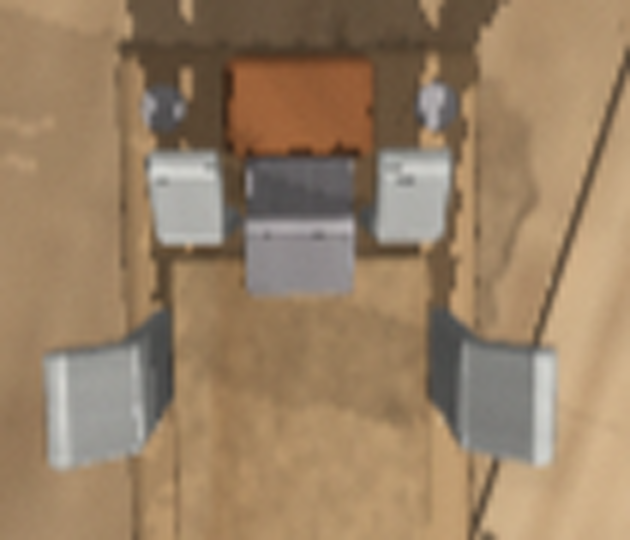

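View pics/w2b.png

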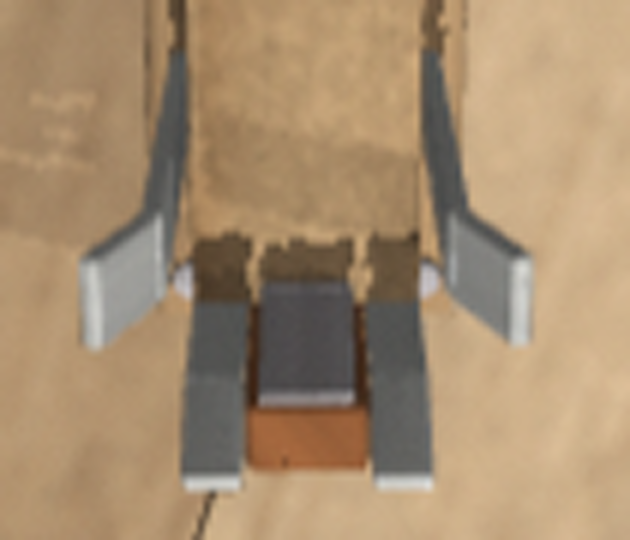

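Run:
```python
from h import *
import pickle
s=pickle.load(open('s2.pkl','rb'))
a=np.array([(50,410),(551,405)])/6+[225,60]; b=np.array([(88,302),(528,296)])/6+[225,200]
A=ray("wrist",a,108,s);B=ray("wrist",b,108,s);print(A,B)
c=(A.mean(0)+B.mean(0))/2;d=A.mean(0)-B.mean(0);print(c,np.linalg.norm(d),np.degrees(np.arctan2(d[1],d[0])),np.linalg.norm(A[0]-A[1]),np.linalg.norm(B[0]-B[1]))
a=np.array([(184,152),(412,152)])/6+[225,60]; b=np.array([(212,487),(404,487)])/6+[225,200]
A=ray("wrist",a,108,s);B=ray("wrist",b,108,s)
c=(A.mean(0)+B.mean(0))/2;d=A.mean(0)-B.mean(0);print(c,np.linalg.norm(d),np.degrees(np.arctan2(d[1],d[0])))
# blank top edges at z=69
a=np.array([(176,400),(428,400)])/6+[225,60]; b=np.array([(187,180),(420,180)])/6+[225,200]
A=ray("wrist",a,69,s);B=ray("wrist",b,69,s)
c=(A.mean(0)+B.mean(0))/2;d=A.mean(0)-B.mean(0);print(c,np.linalg.norm(d),np.degrees(np.arctan2(d[1],d[0])),np.linalg.norm(A[0]-A[1]))
rows([(470,375,200,90.2,8)])
```

```text
[[437.53144529 161.37550506 108.        ]
 [503.48286105 181.84492169 108.        ]] [[471.02644508  54.72102047 108.        ]
 [536.34251146  75.40994607 108.        ]]
[487.09581572 118.33784832 108.        ] 111.59083480912118 107.29624350326615 69.05495100072528 68.51437928626927
[487.02481063 118.13803071 108.        ] 178.27570020649466 107.19371634364126
[486.83332761 118.55536913  69.        ] 105.14641390604666 106.85439352392058 39.42886531278303
[{"grip": 8.5, "tx": 3.11, "ty": 0.71, "tz": 0.62, "az": 2.0}, {"grip": 8.5, "tx": 3.13, "ty": 0.61, "tz": 0.63, "az": 2.1}, {"grip": 8.5, "tx": 3.16, "ty": 0.49, "tz": 0.62, "az": 2.0}, {"grip": 8.5, "tx": 3.17, "ty": 0.38, "tz": 0.63, "az": 2.0}, {"grip": 8.5, "tx": 3.18, "ty": 0.26, "tz": 0.62, "az": 2.1}, {"grip": 8.5, "tx": 3.19, "ty": 0.16, "tz": 0.62, "az": 2.0}, {"grip": 8.5, "tx": 3.19, "ty": 0.04, "tz": 0.63, "az": 2.0}, {"grip": 8.5, "tx": 3.19, "ty": -0.07, "tz": 0.62, "az": 2.1}]
```

The wrist and top views agree: magazine at about (487, 118.6), axis 107°. Next I'll move above the blank.

Emit:
{"op": "step_arm", "data": {"plan": [{"grip": 8.5, "tx": 3.1, "ty": 0.7, "tz": 0.6, "ax": 0, "ay": 0, "az": 2}, {"grip": 8.5, "tx": 3.1, "ty": 0.6, "tz": 0.6, "ax": 0, "ay": 0, "az": 2}, {"grip": 8.5, "tx": 3.2, "ty": 0.5, "tz": 0.6, "ax": 0, "ay": 0, "az": 2}, {"grip": 8.5, "tx": 3.2, "ty": 0.4, "tz": 0.6, "ax": 0, "ay": 0, "az": 2}, {"grip": 8.5, "tx": 3.2, "ty": 0.3, "tz": 0.6, "ax": 0, "ay": 0, "az": 2.1}, {"grip": 8.5, "tx": 3.2, "ty": 0.2, "tz": 0.6, "ax": 0, "ay": 0, "az": 2.1}, {"grip": 8.5, "tx": 3.2, "ty": 0, "tz": 0.6, "ax": 0, "ay": 0, "az": 2.1}, {"grip": 8.5, "tx": 3.2, "ty": -0.1, "tz": 0.6, "ax": 0, "ay": 0, "az": 2.1}]}}

```text
time: 2.75
tool_pos: [471.2, 375.0, 202.1]
tcp_rot: [180.0, 0.0, 89.7]
ft_force: [0.5, 0.6, 0.4]
finger_gap: 85.1
```

Emit:
{"op": "step_arm", "data": {"plan": [{"grip": 8.5, "tx": 0, "ty": 0, "tz": 0, "ax": 0, "ay": 0, "az": 0}, {"grip": 8.5, "tx": 0, "ty": 0, "tz": 0, "ax": 0, "ay": 0, "az": 0}]}}

```text
time: 2.92
tool_pos: [470.5, 374.9, 201.4]
tcp_rot: [-179.9, 0.1, 90.0]
ft_force: [-0.3, -0.6, -0.7]
finger_gap: 84.8
```

Run:
```python
from h import *
import pickle
s=sense();print(s['time'],s['tool_pos'],s['tcp_rot'],s['joint_pos'])
im=snapshot("wrist")[:,:,::-1];cv2.imwrite("pics/w3.png",im);pickle.dump(s,open('s3.pkl','wb'))
p=proj("wrist",[[468.1,377,19]],s)[0];print(p)
x,y=p.astype(int);x0,y0=max(0,x-65),max(0,y-100);print(x0,y0)
cv2.imwrite("pics/w3a.png",cv2.resize(im[y0:y0+200,x0:x0+130],None,fx=3,fy=3,interpolation=cv2.INTER_CUBIC))
```

```text
2.9167 [470.53256312 374.87041954 201.35482889] [-1.79926817e+02  7.73778913e-02  8.99819909e+01] [ 3.36764895e+01  8.67504656e+00  8.70843241e+01 -2.38961739e-02
  8.43444447e+01  3.36969244e+01]
[272.51430528 174.98534327]
207 74
```

View pics/w3a.png

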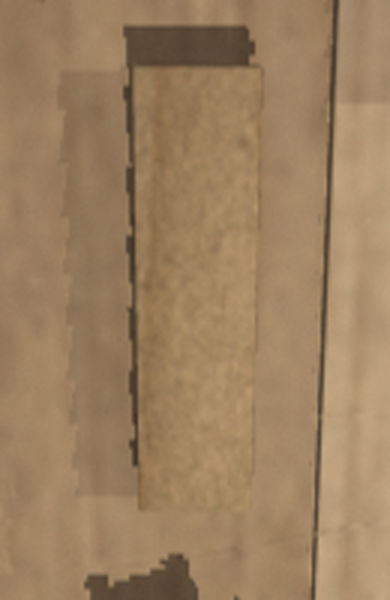

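The blank's top face has corners at (132,67), (262,67), (251,510) and (139,510) in this 3x crop.

Run:
```python
from h import *
import pickle
s=pickle.load(open('s3.pkl','rb'))
P=ray("wrist",np.array([(132,67),(262,67),(251,510),(139,510)])/3+[207,74],19,s);print(P,P.mean(0))
d=P[0]+P[1]-P[2]-P[3];print(np.linalg.norm(d)/2,np.degrees(np.arctan2(d[1],d[0])))
```

```text
[[448.50430417 450.92502315  19.        ]
 [488.22309696 450.94039829  19.        ]
 [487.21958034 301.96740031  19.        ]
 [447.62964218 301.9217927   19.        ]] [467.89415591 376.43865361  19.        ]
148.9910737814515 89.63886285897861
```

Emit:
{"op": "step_arm", "data": {"plan": [{"grip": 8.5, "tx": 0.1, "ty": -0.2, "tz": 3, "ax": 0, "ay": 0, "az": 0}, {"grip": 8.5, "tx": 0.1, "ty": -0.1, "tz": 4, "ax": 0, "ay": 0, "az": 0}, {"grip": 8.5, "tx": 0, "ty": 0, "tz": 4, "ax": 0, "ay": 0, "az": 0}, {"grip": 8.5, "tx": 0, "ty": 0, "tz": 3, "ax": 0, "ay": 0, "az": 0}, {"grip": 8.5, "tx": 0, "ty": 0, "tz": 2, "ax": 0, "ay": 0, "az": 0}, {"grip": 8.5, "tx": 0, "ty": 0, "tz": 1.5, "ax": 0, "ay": 0, "az": 0}, {"grip": 8.5, "tx": 0, "ty": 0, "tz": 1, "ax": 0, "ay": 0, "az": 0}, {"grip": 8.5, "tx": 0, "ty": 0, "tz": 0.6, "ax": 0, "ay": 0, "az": 0}]}}

```text
time: 3.63
tool_pos: [467.9, 375.4, 10.4]
tcp_rot: [-179.9, 0.1, 89.9]
ft_force: [-0.2, -0.2, -0.4]
finger_gap: 85.0
```

Emit:
{"op": "step_arm", "data": {"plan": [{"grip": 8.5, "tx": 0, "ty": 0, "tz": 0, "ax": 0, "ay": 0, "az": 0}, {"grip": 8.5, "tx": 0, "ty": 0, "tz": 0, "ax": 0, "ay": 0, "az": 0}]}}

```text
time: 3.8
tool_pos: [468.5, 377.1, 12.3]
tcp_rot: [179.9, -0.0, 90.0]
ft_force: [-0.6, -0.7, -0.2]
finger_gap: 84.7
```

Emit:
{"op": "step_arm", "data": {"plan": [{"grip": 8.5, "tx": 0, "ty": 0, "tz": 0.6, "ax": 0, "ay": 0, "az": 0}, {"grip": 5, "tx": 0, "ty": 0, "tz": 0, "ax": 0, "ay": 0, "az": 0}, {"grip": 3, "tx": 0, "ty": 0, "tz": 0, "ax": 0, "ay": 0, "az": 0}, {"grip": 3, "tx": 0, "ty": 0, "tz": 0, "ax": 0, "ay": 0, "az": 0}, {"grip": 3, "tx": 0, "ty": 0, "tz": 0, "ax": 0, "ay": 0, "az": 0}, {"grip": 3, "tx": 0, "ty": 0, "tz": 0, "ax": 0, "ay": 0, "az": 0}, {"grip": 3, "tx": 0, "ty": 0, "tz": 0, "ax": 0, "ay": 0, "az": 0}, {"grip": 3, "tx": 0, "ty": 0, "tz": 0, "ax": 0, "ay": 0, "az": 0}], "newtons": 50}}

```text
time: 4.47
tool_pos: [468.0, 377.8, 5.9]
tcp_rot: [180.0, -0.0, 90.0]
ft_force: [0.3, -0.2, 4.2]
finger_gap: 38.6
```

Emit:
{"op": "step_arm", "data": {"plan": [{"grip": 3, "tx": 0, "ty": 0, "tz": 0, "ax": 0, "ay": 0, "az": 0}, {"grip": 3, "tx": 0, "ty": 0, "tz": 0, "ax": 0, "ay": 0, "az": 0}]}}

```text
time: 4.63
tool_pos: [468.0, 377.8, 5.9]
tcp_rot: [179.9, -0.0, 90.0]
ft_force: [-0.4, 0.8, 5.7]
finger_gap: 39.0
```

Gripped at about 39 mm. Lift and check.

Emit:
{"op": "step_arm", "data": {"plan": [{"grip": 3, "tx": 0, "ty": 0, "tz": -1, "ax": 0, "ay": 0, "az": 0}, {"grip": 3, "tx": 0, "ty": 0, "tz": -2, "ax": 0, "ay": 0, "az": 0}, {"grip": 3, "tx": 0, "ty": 0, "tz": -3, "ax": 0, "ay": 0, "az": 0}, {"grip": 3, "tx": 0, "ty": 0, "tz": -4, "ax": 0, "ay": 0, "az": 0}, {"grip": 3, "tx": 0, "ty": 0, "tz": -4, "ax": 0, "ay": 0, "az": 0}, {"grip": 3, "tx": 0, "ty": 0, "tz": -2, "ax": 0, "ay": 0, "az": 0}, {"grip": 3, "tx": 0, "ty": 0, "tz": 0, "ax": 0, "ay": 0, "az": 0}, {"grip": 3, "tx": 0, "ty": 0, "tz": 0, "ax": 0, "ay": 0, "az": 0}]}}

```text
time: 5.3
tool_pos: [468.5, 378.0, 167.6]
tcp_rot: [179.8, -0.1, 90.0]
ft_force: [-0.1, 0.6, -1.4]
finger_gap: 38.5
```

Run:
```python
from h import *
import pickle
s=sense();print(s['time'],s['tool_pos'],s['tcp_rot'],s['ft_force'],s['wrist_torque'],s['finger_gap'])
im=snapshot("wrist")[:,:,::-1];cv2.imwrite("pics/w4.png",im);pickle.dump(s,open('s4.pkl','wb'))
im=snapshot("side")[:,:,::-1];cv2.imwrite("pics/s4.png",im)
```

```text
5.3 [468.45315218 377.95780537 167.57795079] [ 1.79826591e+02 -1.15049466e-01  9.00160438e+01] [-0.07012157  0.61583682 -1.38331101] [ 0.04908039  0.02375346 -0.02477353] 38.489193015346444
```

View pics/w4.png

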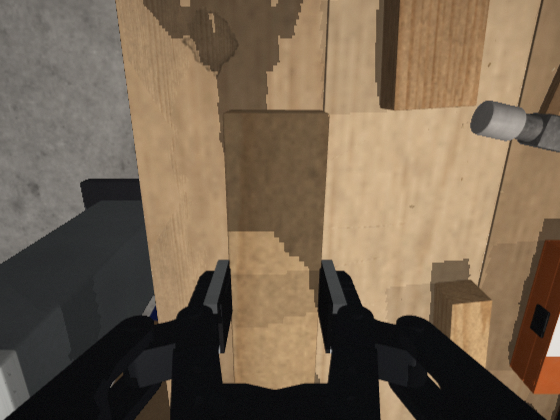

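View pics/s4.png

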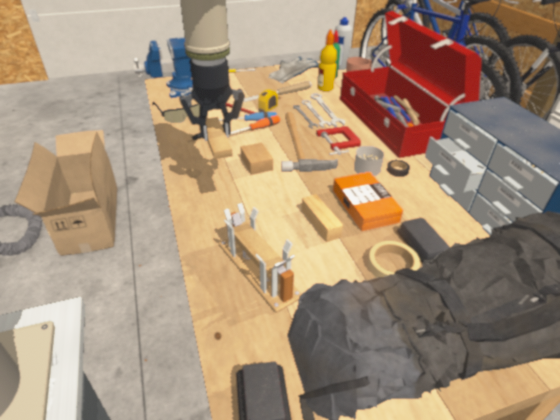

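The blank is in the fingers. Its far end's top edge is at row ~110, columns 225-327, square to the view.

Run:
```python
from h import *
import pickle
s=pickle.load(open('s4.pkl','rb'))
for h in (10,13,16):
    P=ray("wrist",[(225,112),(327,111),(229,230),(323,230)],s['tool_pos'][2]+h,s)-s['tool_pos'];print(h,P.round(1),np.linalg.norm(P[1]-P[0]))
rows([(488,118.6,180,107,8)],grip=3)
```

```text
10 [[-19.1  74.   10. ]
 [ 19.9  74.4  10. ]
 [-19.6  25.3  10. ]
 [ 20.7  25.2  10. ]] 38.93610038809332
13 [[-18.7  74.2  13. ]
 [ 19.4  74.6  13. ]
 [-19.2  26.5  13. ]
 [ 20.2  26.5  13. ]] 38.063626675650596
16 [[-18.2  74.4  16. ]
 [ 19.   74.8  16. ]
 [-18.8  27.8  16. ]
 [ 19.7  27.8  16. ]] 37.19115296320787
[{"grip": 3, "tx": -3.23, "ty": 0.27, "tz": -0.2, "az": -2.1}, {"grip": 3, "tx": -3.23, "ty": 0.14, "tz": -0.2, "az": -2.1}, {"grip": 3, "tx": -3.24, "ty": 0.03, "tz": -0.2, "az": -2.2}, {"grip": 3, "tx": -3.24, "ty": -0.1, "tz": -0.21, "az": -2.1}, {"grip": 3, "tx": -3.23, "ty": -0.21, "tz": -0.2, "az": -2.1}, {"grip": 3, "tx": -3.22, "ty": -0.33, "tz": -0.2, "az": -2.1}, {"grip": 3, "tx": -3.2, "ty": -0.45, "tz": -0.2, "az": -2.2}, {"grip": 3, "tx": -3.19, "ty": -0.58, "tz": -0.2, "az": -2.1}]
```

Emit:
{"op": "step_arm", "data": {"plan": [{"grip": 3, "tx": -2.2, "ty": 0.3, "tz": -0.2, "ax": 0, "ay": 0, "az": -2.1}, {"grip": 3, "tx": -3.2, "ty": 0.1, "tz": -0.2, "ax": 0, "ay": 0, "az": -2.1}, {"grip": 3, "tx": -3.2, "ty": 0, "tz": -0.2, "ax": 0, "ay": 0, "az": -2.1}, {"grip": 3, "tx": -3.2, "ty": -0.1, "tz": -0.2, "ax": 0, "ay": 0, "az": -2.1}, {"grip": 3, "tx": -3.2, "ty": -0.2, "tz": -0.2, "ax": 0, "ay": 0, "az": -2.1}, {"grip": 3, "tx": -3.2, "ty": -0.3, "tz": -0.2, "ax": 0, "ay": 0, "az": -2.1}, {"grip": 3, "tx": -3.2, "ty": -0.4, "tz": -0.2, "ax": 0, "ay": 0, "az": -2.2}, {"grip": 3, "tx": -3.2, "ty": -0.6, "tz": 0, "ax": 0, "ay": 0, "az": -2.2}]}}

```text
time: 6.07
tool_pos: [487.4, 129.4, 177.3]
tcp_rot: [-179.8, -0.0, 107.1]
ft_force: [0.2, 0.0, -0.9]
finger_gap: 38.7
```

Emit:
{"op": "step_arm", "data": {"plan": [{"grip": 3, "tx": -1, "ty": 0, "tz": 0, "ax": 0, "ay": 0, "az": 0}, {"grip": 3, "tx": 0, "ty": 0, "tz": 0, "ax": 0, "ay": 0, "az": 0}, {"grip": 3, "tx": 0, "ty": 0, "tz": 0, "ax": 0, "ay": 0, "az": 0}]}}

```text
time: 6.32
tool_pos: [490.8, 121.3, 177.7]
tcp_rot: [-179.8, -0.1, 106.9]
ft_force: [0.2, -0.8, -0.2]
finger_gap: 38.9
```

Run:
```python
from h import *
s=sense();print(s['time'],s['tool_pos'],s['tcp_rot'],s['ft_force'])
im=snapshot("wrist")[:,:,::-1];cv2.imwrite("pics/w5.png",im)
im=snapshot("top")[:,:,::-1];cv2.imwrite("pics/t5.png",im)
rows([(487,118.5,180,107,1)],grip=3)
```

```text
6.3167 [490.79537946 121.26825649 177.70953432] [-1.79844298e+02 -5.35995387e-02  1.06879950e+02] [ 0.2244923  -0.76096989 -0.15810968]
[{"grip": 3, "tx": -0.26, "ty": -0.49, "tz": -0.18, "az": 0.0}]
```

View pics/w5.png

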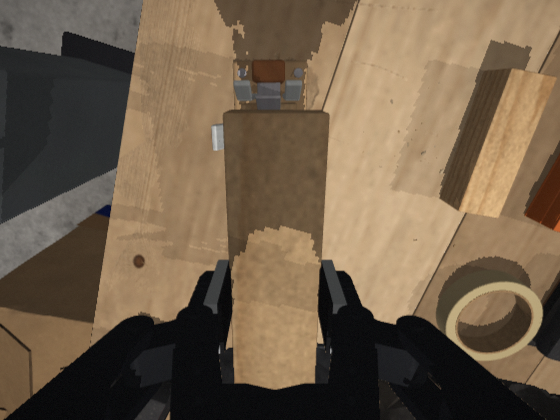

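View pics/t5.png

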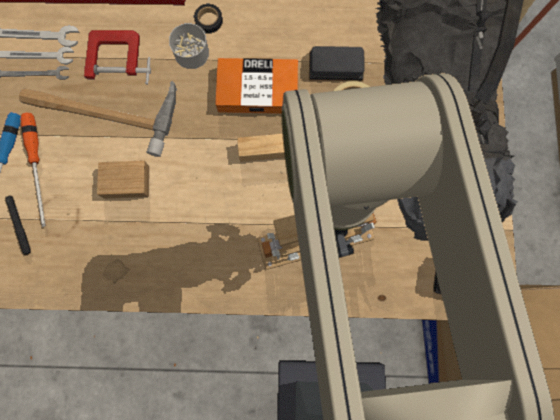

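Emit:
{"op": "step_arm", "data": {"plan": [{"grip": 3, "tx": -0.3, "ty": -0.5, "tz": 0, "ax": 0, "ay": 0, "az": 0}, {"grip": 3, "tx": 0, "ty": 0, "tz": 1, "ax": 0, "ay": 0, "az": 0}, {"grip": 3, "tx": 0, "ty": 0, "tz": 2, "ax": 0, "ay": 0, "az": 0}, {"grip": 3, "tx": 0, "ty": 0, "tz": 1.5, "ax": 0, "ay": 0, "az": 0}, {"grip": 3, "tx": 0, "ty": 0, "tz": 1, "ax": 0, "ay": 0, "az": 0}, {"grip": 3, "tx": 0, "ty": 0, "tz": 0.4, "ax": 0, "ay": 0, "az": 0}, {"grip": 3, "tx": 0, "ty": 0, "tz": 0, "ax": 0, "ay": 0, "az": 0}, {"grip": 3, "tx": 0, "ty": 0, "tz": 0, "ax": 0, "ay": 0, "az": 0}]}}

```text
time: 7.08
tool_pos: [487.8, 117.4, 120.5]
tcp_rot: [180.0, 0.0, 107.0]
ft_force: [-0.2, 0.4, -0.0]
finger_gap: 38.6
```

Run:
```python
from h import *
s=sense();print(s['time'],s['tool_pos'],s['tcp_rot'],s['ft_force'])
im=snapshot("wrist")[:,:,::-1];cv2.imwrite("pics/w6.png",im)
im=snapshot("side")[:,:,::-1];cv2.imwrite("pics/s6.png",cv2.resize(im[140:315,170:330],None,fx=3.4,fy=3.4,interpolation=cv2.INTER_CUBIC))
rows([(487,118.5,118,107,1)],grip=3)
```

```text
7.0833 [487.81445583 117.37850132 120.52622403] [1.79995914e+02 1.81329720e-03 1.07031126e+02] [-0.21101032  0.36765866 -0.00855051]
[{"grip": 3, "tx": 0.15, "ty": -0.11, "tz": 0.34, "az": 0.0}]
```

View pics/w6.png

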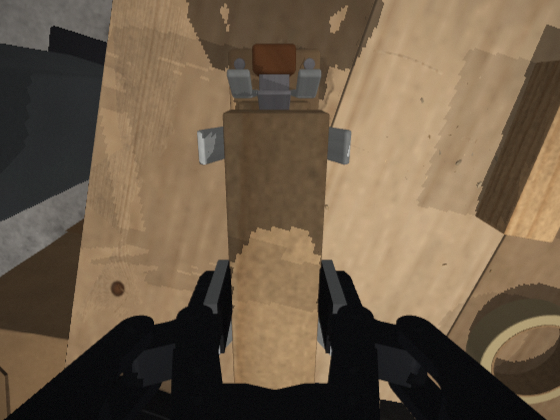

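View pics/s6.png

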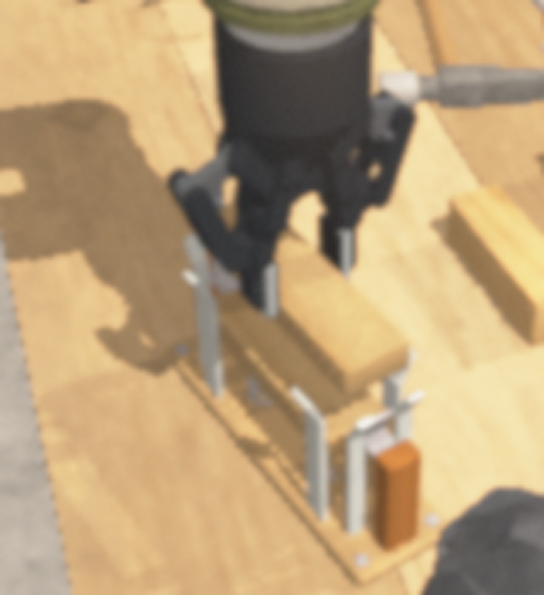

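The blank is centred between the guides (inner flares symmetric about column 275). Lower it onto the catches.

Emit:
{"op": "step_arm", "data": {"plan": [{"grip": 3, "tx": 0, "ty": 0, "tz": 0.8, "ax": 0, "ay": 0, "az": 0}, {"grip": 3, "tx": 0, "ty": 0, "tz": 0.8, "ax": 0, "ay": 0, "az": 0}, {"grip": 3, "tx": 0, "ty": 0, "tz": 0.5, "ax": 0, "ay": 0, "az": 0}, {"grip": 3, "tx": 0, "ty": 0, "tz": 0.2, "ax": 0, "ay": 0, "az": 0}, {"grip": 3, "tx": 0, "ty": 0, "tz": 0, "ax": 0, "ay": 0, "az": 0}]}}

```text
time: 7.6
tool_pos: [486.9, 117.0, 96.1]
tcp_rot: [-179.9, -0.0, 107.0]
ft_force: [-0.8, 0.4, -1.2]
finger_gap: 38.5
```

Emit:
{"op": "step_arm", "data": {"plan": [{"grip": 3, "tx": 0, "ty": 0, "tz": 0.2, "ax": 0, "ay": 0, "az": 0}, {"grip": 3, "tx": 0, "ty": 0, "tz": 0.1, "ax": 0, "ay": 0, "az": 0}, {"grip": 3, "tx": 0, "ty": 0, "tz": 0, "ax": 0, "ay": 0, "az": 0}]}}

```text
time: 7.85
tool_pos: [487.8, 117.2, 94.3]
tcp_rot: [180.0, -0.0, 107.0]
ft_force: [0.3, -0.3, -0.8]
finger_gap: 38.8
```

Emit:
{"op": "step_arm", "data": {"plan": [{"grip": 3, "tx": 0.1, "ty": 0, "tz": 0.2, "ax": 0, "ay": 0, "az": 0}, {"grip": 3, "tx": 0, "ty": 0, "tz": 0.2, "ax": 0, "ay": 0, "az": 0}, {"grip": 3, "tx": 0, "ty": 0, "tz": 0, "ax": 0, "ay": 0, "az": 0}]}}

```text
time: 8.1
tool_pos: [487.3, 118.3, 90.0]
tcp_rot: [-180.0, -0.0, 107.0]
ft_force: [-0.4, 0.9, -0.6]
finger_gap: 38.9
```

Emit:
{"op": "step_arm", "data": {"plan": [{"grip": 3, "tx": 0, "ty": 0, "tz": 0.1, "ax": 0, "ay": 0, "az": 0}, {"grip": 3, "tx": 0, "ty": 0, "tz": 0.1, "ax": 0, "ay": 0, "az": 0}, {"grip": 3, "tx": 0, "ty": 0, "tz": 0, "ax": 0, "ay": 0, "az": 0}]}}

```text
time: 8.35
tool_pos: [487.6, 118.2, 88.3]
tcp_rot: [180.0, 0.0, 107.0]
ft_force: [0.1, -0.7, 0.6]
finger_gap: 38.4
```

Emit:
{"op": "step_arm", "data": {"plan": [{"grip": 3, "tx": 0, "ty": 0, "tz": 0.1, "ax": 0, "ay": 0, "az": 0}, {"grip": 3, "tx": 0, "ty": 0, "tz": 0.1, "ax": 0, "ay": 0, "az": 0}, {"grip": 3, "tx": 0, "ty": 0, "tz": 0, "ax": 0, "ay": 0, "az": 0}]}}

```text
time: 8.6
tool_pos: [487.6, 118.1, 86.3]
tcp_rot: [180.0, 0.0, 107.0]
ft_force: [0.5, -0.8, 0.7]
finger_gap: 38.8
```

Run:
```python
from h import *
s=sense();print(s['time'],s['tool_pos'],s['tcp_rot'],s['ft_force'])
im=snapshot("wrist")[:,:,::-1];cv2.imwrite("pics/w7.png",im)
im=snapshot("side")[:,:,::-1];cv2.imwrite("pics/s7.png",cv2.resize(im[140:315,170:330],None,fx=3.4,fy=3.4,interpolation=cv2.INTER_CUBIC))
```

```text
8.6 [487.56697647 118.11596583  86.25680296] [1.79982549e+02 4.40075405e-03 1.07009228e+02] [ 0.4517611  -0.79170413  0.71307703]
```

View pics/w7.png

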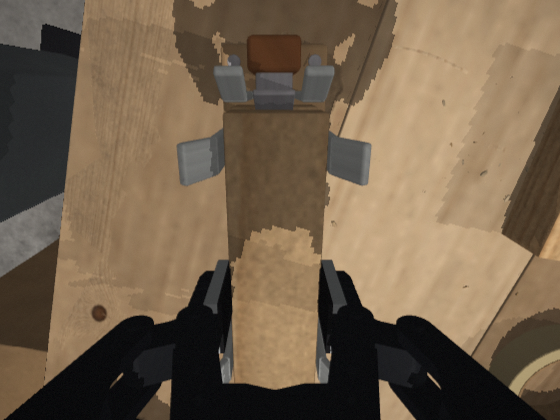

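View pics/s7.png

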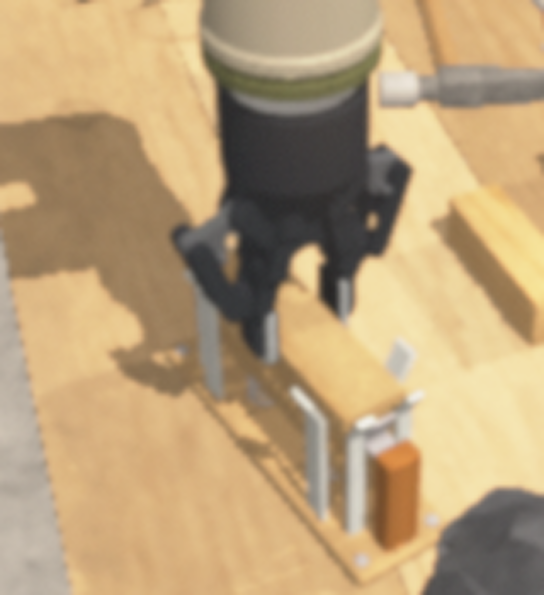

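The blank sits inside the flares, just above the catches at the far end (rows 80-108).

Emit:
{"op": "step_arm", "data": {"plan": [{"grip": 3, "tx": 0, "ty": 0, "tz": 0.1, "ax": 0, "ay": 0, "az": 0}, {"grip": 3, "tx": 0, "ty": 0, "tz": 0.1, "ax": 0, "ay": 0, "az": 0}, {"grip": 3, "tx": 0, "ty": 0, "tz": 0, "ax": 0, "ay": 0, "az": 0}]}}

```text
time: 8.95
tool_pos: [487.4, 118.1, 84.2]
tcp_rot: [180.0, -0.0, 107.0]
ft_force: [0.6, 0.5, 0.3]
finger_gap: 38.4
```

Emit:
{"op": "step_arm", "data": {"plan": [{"grip": 3, "tx": 0, "ty": 0, "tz": 0.1, "ax": 0, "ay": 0, "az": 0}, {"grip": 3, "tx": 0, "ty": 0, "tz": 0, "ax": 0, "ay": 0, "az": 0}]}}

```text
time: 9.12
tool_pos: [487.4, 118.1, 83.2]
tcp_rot: [-180.0, 0.0, 107.0]
ft_force: [-0.2, 0.5, 1.2]
finger_gap: 38.9
```

Emit:
{"op": "step_arm", "data": {"plan": [{"grip": 3, "tx": 0, "ty": 0, "tz": 0.1, "ax": 0, "ay": 0, "az": 0}, {"grip": 3, "tx": 0, "ty": 0, "tz": 0.1, "ax": 0, "ay": 0, "az": 0}, {"grip": 3, "tx": 0, "ty": 0, "tz": 0, "ax": 0, "ay": 0, "az": 0}]}}

```text
time: 9.37
tool_pos: [487.4, 118.1, 81.1]
tcp_rot: [-180.0, -0.0, 107.0]
ft_force: [-0.1, 0.3, 1.8]
finger_gap: 38.7
```

Emit:
{"op": "step_arm", "data": {"plan": [{"grip": 3, "tx": 0, "ty": 0, "tz": 0.1, "ax": 0, "ay": 0, "az": 0}, {"grip": 3, "tx": 0, "ty": 0, "tz": 0.1, "ax": 0, "ay": 0, "az": 0}, {"grip": 3, "tx": 0, "ty": 0, "tz": 0, "ax": 0, "ay": 0, "az": 0}]}}

```text
time: 9.62
tool_pos: [487.5, 118.1, 79.3]
tcp_rot: [180.0, -0.0, 107.0]
ft_force: [0.9, 0.5, 2.1]
finger_gap: 38.8
```

The blank is bearing on the catches at about 2-3 N. Release, then look.

Emit:
{"op": "step_arm", "data": {"plan": [{"grip": 5, "tx": 0, "ty": 0, "tz": 0, "ax": 0, "ay": 0, "az": 0}, {"grip": 6.5, "tx": 0, "ty": 0, "tz": 0, "ax": 0, "ay": 0, "az": 0}, {"grip": 8, "tx": 0, "ty": 0, "tz": 0, "ax": 0, "ay": 0, "az": 0}, {"grip": 8, "tx": 0, "ty": 0, "tz": 0, "ax": 0, "ay": 0, "az": 0}, {"grip": 8, "tx": 0, "ty": 0, "tz": 0, "ax": 0, "ay": 0, "az": 0}, {"grip": 8, "tx": 0, "ty": 0, "tz": 0, "ax": 0, "ay": 0, "az": 0}]}}

```text
time: 10.12
tool_pos: [487.4, 118.1, 79.2]
tcp_rot: [-180.0, -0.0, 107.0]
ft_force: [0.1, -0.3, 0.1]
finger_gap: 80.0
```

Emit:
{"op": "step_arm", "data": {"plan": [{"grip": 8, "tx": 0, "ty": 0, "tz": -1, "ax": 0, "ay": 0, "az": 0}, {"grip": 8, "tx": 0, "ty": 0, "tz": -3, "ax": 0, "ay": 0, "az": 0}, {"grip": 8, "tx": 0, "ty": 0, "tz": -3, "ax": 0, "ay": 0, "az": 0}, {"grip": 8, "tx": 0, "ty": 0, "tz": -2, "ax": 0, "ay": 0, "az": 0}, {"grip": 6, "tx": 0, "ty": 0, "tz": 0, "ax": 0, "ay": 0, "az": 0}, {"grip": 6, "tx": 0, "ty": 0, "tz": 0, "ax": 0, "ay": 0, "az": 0}]}}

```text
time: 10.62
tool_pos: [488.8, 118.3, 171.8]
tcp_rot: [179.8, 0.0, 107.0]
ft_force: [0.7, -0.3, -1.6]
finger_gap: 60.4
```

Run:
```python
from h import *
import pickle
s=sense();print(s['time'],s['tool_pos'],s['tcp_rot'],s['ft_force'])
im=snapshot("wrist")[:,:,::-1];cv2.imwrite("pics/w8.png",im);pickle.dump(s,open('s8.pkl','wb'))
im=snapshot("side")[:,:,::-1];cv2.imwrite("pics/s8.png",cv2.resize(im[140:315,170:330],None,fx=3.4,fy=3.4,interpolation=cv2.INTER_CUBIC))
```

```text
10.6167 [488.80904883 118.32967398 171.78220558] [1.79759331e+02 3.97056914e-02 1.07016720e+02] [ 0.73015623 -0.30698816 -1.62224686]
```

View pics/w8.png

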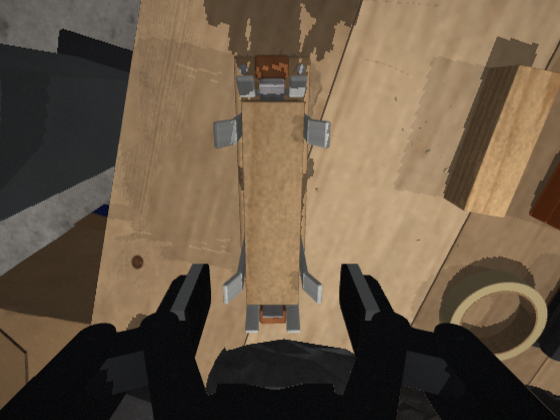

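View pics/s8.png

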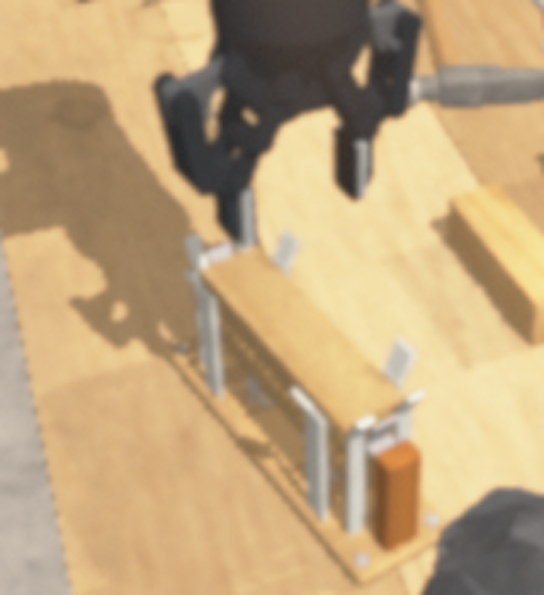

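The blank rests level on both catches, inside the guides. Now close the fingers and press its middle.

Emit:
{"op": "step_arm", "data": {"plan": [{"grip": 0, "tx": 0, "ty": -0.1, "tz": 0, "ax": 0, "ay": 0, "az": 0}, {"grip": 0, "tx": 0, "ty": 0, "tz": 1, "ax": 0, "ay": 0, "az": 0}, {"grip": 0, "tx": 0, "ty": 0, "tz": 2, "ax": 0, "ay": 0, "az": 0}, {"grip": 0, "tx": 0, "ty": 0, "tz": 1.5, "ax": 0, "ay": 0, "az": 0}, {"grip": 0, "tx": 0, "ty": 0, "tz": 0.8, "ax": 0, "ay": 0, "az": 0}, {"grip": 0, "tx": 0, "ty": 0, "tz": 0.2, "ax": 0, "ay": 0, "az": 0}, {"grip": 0, "tx": 0, "ty": 0, "tz": 0, "ax": 0, "ay": 0, "az": 0}, {"grip": 0, "tx": 0, "ty": 0, "tz": 0, "ax": 0, "ay": 0, "az": 0}]}}

```text
time: 11.38
tool_pos: [486.7, 117.8, 114.6]
tcp_rot: [180.0, 0.0, 107.0]
ft_force: [0.7, -0.6, 0.8]
finger_gap: -0.3
```

Emit:
{"op": "step_arm", "data": {"plan": [{"grip": 0, "tx": 0, "ty": 0, "tz": 0.4, "ax": 0, "ay": 0, "az": 0}, {"grip": 0, "tx": 0, "ty": 0, "tz": 0.3, "ax": 0, "ay": 0, "az": 0}, {"grip": 0, "tx": 0, "ty": 0, "tz": 0.3, "ax": 0, "ay": 0, "az": 0}, {"grip": 0, "tx": 0, "ty": 0, "tz": 0.3, "ax": 0, "ay": 0, "az": 0}]}}

```text
time: 11.72
tool_pos: [486.7, 117.9, 101.3]
tcp_rot: [180.0, 0.0, 107.0]
ft_force: [0.5, 0.3, -0.4]
finger_gap: 0.1
```

Emit:
{"op": "step_arm", "data": {"plan": [{"grip": 0, "tx": 0, "ty": 0, "tz": 0.3, "ax": 0, "ay": 0, "az": 0}, {"grip": 0, "tx": 0, "ty": 0, "tz": 0.3, "ax": 0, "ay": 0, "az": 0}, {"grip": 0, "tx": 0, "ty": 0, "tz": 0.3, "ax": 0, "ay": 0, "az": 0}]}}

```text
time: 11.97
tool_pos: [486.5, 117.8, 92.1]
tcp_rot: [180.0, 0.0, 107.0]
ft_force: [-2.0, -0.9, 17.9]
finger_gap: 0.1
```

Emit:
{"op": "step_arm", "data": {"plan": [{"grip": 0, "tx": 0, "ty": 0, "tz": 0.3, "ax": 0, "ay": 0, "az": 0}, {"grip": 0, "tx": 0, "ty": 0, "tz": 0.3, "ax": 0, "ay": 0, "az": 0}, {"grip": 0, "tx": 0, "ty": 0, "tz": 0, "ax": 0, "ay": 0, "az": 0}]}}

```text
time: 12.22
tool_pos: [487.2, 118.2, 86.9]
tcp_rot: [179.9, -0.0, 107.0]
ft_force: [0.2, 1.5, 4.9]
finger_gap: 0.1
```

Emit:
{"op": "step_arm", "data": {"plan": [{"grip": 0, "tx": 0, "ty": 0, "tz": 0.3, "ax": 0, "ay": 0, "az": 0}, {"grip": 0, "tx": 0, "ty": 0, "tz": 0.3, "ax": 0, "ay": 0, "az": 0}, {"grip": 0, "tx": 0, "ty": 0, "tz": 0.3, "ax": 0, "ay": 0, "az": 0}, {"grip": 0, "tx": 0, "ty": 0, "tz": 0, "ax": 0, "ay": 0, "az": 0}]}}

```text
time: 12.55
tool_pos: [487.5, 118.6, 78.3]
tcp_rot: [179.9, -0.0, 107.0]
ft_force: [-1.2, 3.2, 9.6]
finger_gap: 0.2
```

Emit:
{"op": "step_arm", "data": {"plan": [{"grip": 0, "tx": 0, "ty": 0, "tz": 0.3, "ax": 0, "ay": 0, "az": 0}, {"grip": 0, "tx": 0, "ty": 0, "tz": 0.3, "ax": 0, "ay": 0, "az": 0}, {"grip": 0, "tx": 0, "ty": 0, "tz": 0.3, "ax": 0, "ay": 0, "az": 0}, {"grip": 0, "tx": 0, "ty": 0, "tz": 0, "ax": 0, "ay": 0, "az": 0}]}}

```text
time: 12.88
tool_pos: [487.0, 118.0, 68.3]
tcp_rot: [179.9, 0.0, 107.0]
ft_force: [2.0, 0.5, 2.9]
finger_gap: 0.0
```

Emit:
{"op": "step_arm", "data": {"plan": [{"grip": 0, "tx": 0, "ty": 0, "tz": 0.3, "ax": 0, "ay": 0, "az": 0}, {"grip": 0, "tx": 0, "ty": 0, "tz": 0.3, "ax": 0, "ay": 0, "az": 0}, {"grip": 0, "tx": 0, "ty": 0, "tz": 0.1, "ax": 0, "ay": 0, "az": 0}, {"grip": 0, "tx": 0, "ty": 0, "tz": 0, "ax": 0, "ay": 0, "az": 0}, {"grip": 0, "tx": 0, "ty": 0, "tz": 0, "ax": 0, "ay": 0, "az": 0}]}}

```text
time: 13.3
tool_pos: [486.5, 117.8, 61.3]
tcp_rot: [180.0, -0.0, 107.0]
ft_force: [2.3, 0.4, 3.9]
finger_gap: -0.1
```

Run:
```python
from h import *
s=sense();print(s['time'],s['tool_pos'],s['ft_force'])
im=snapshot("wrist")[:,:,::-1];cv2.imwrite("pics/w9.png",im)
im=snapshot("side")[:,:,::-1];cv2.imwrite("pics/s9.png",cv2.resize(im[140:315,170:330],None,fx=3.4,fy=3.4,interpolation=cv2.INTER_CUBIC))
```

```text
13.3 [486.52595257 117.84063238  61.26390114] [2.28725995 0.3873314  3.94835412]
```

View pics/w9.png

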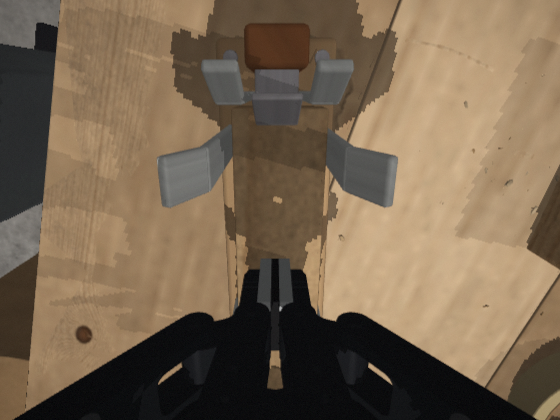

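View pics/s9.png

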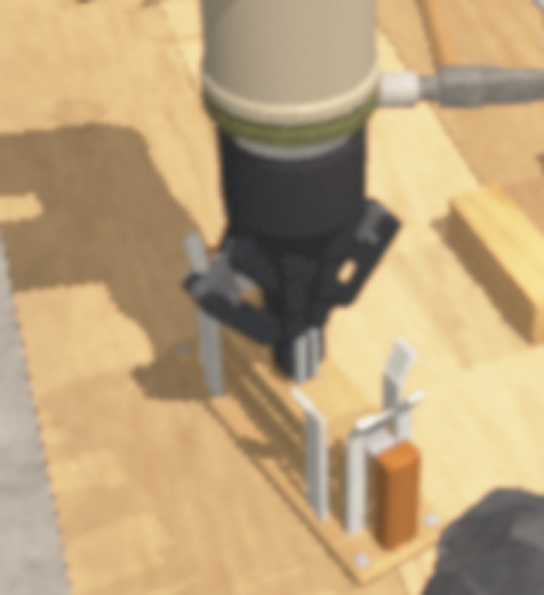

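The +y catch shows over the blank at (277,108). I'll press 2 mm further, then rise gently and check both catches.

Emit:
{"op": "step_arm", "data": {"plan": [{"grip": 0, "tx": 0, "ty": 0, "tz": 0.2, "ax": 0, "ay": 0, "az": 0}, {"grip": 0, "tx": 0, "ty": 0, "tz": 0, "ax": 0, "ay": 0, "az": 0}, {"grip": 0, "tx": 0, "ty": 0, "tz": -0.3, "ax": 0, "ay": 0, "az": 0}, {"grip": 0, "tx": 0, "ty": 0, "tz": -0.4, "ax": 0, "ay": 0, "az": 0}, {"grip": 0, "tx": 0, "ty": 0, "tz": -0.5, "ax": 0, "ay": 0, "az": 0}, {"grip": 0, "tx": 0, "ty": 0, "tz": -0.8, "ax": 0, "ay": 0, "az": 0}, {"grip": 0, "tx": 0, "ty": 0, "tz": -2, "ax": 0, "ay": 0, "az": 0}, {"grip": 0, "tx": 0, "ty": 0, "tz": -3, "ax": 0, "ay": 0, "az": 0}]}}

```text
time: 14.07
tool_pos: [483.2, 117.3, 127.0]
tcp_rot: [-179.6, -0.1, 107.0]
ft_force: [0.6, 0.0, -0.1]
finger_gap: 0.2
```

Emit:
{"op": "step_arm", "data": {"plan": [{"grip": 0, "tx": 0, "ty": 0, "tz": -4, "ax": 0, "ay": 0, "az": 0}, {"grip": 0, "tx": 0, "ty": 0, "tz": -4, "ax": 0, "ay": 0, "az": 0}, {"grip": 0, "tx": 0, "ty": 0, "tz": -3, "ax": 0, "ay": 0, "az": 0}, {"grip": 0, "tx": 0, "ty": 0, "tz": -1, "ax": 0, "ay": 0, "az": 0}, {"grip": 4, "tx": 0, "ty": 0, "tz": 0, "ax": 0, "ay": 0, "az": 0}, {"grip": 8, "tx": 0, "ty": 0, "tz": 0, "ax": 0, "ay": 0, "az": 0}, {"grip": 8, "tx": 0, "ty": 0, "tz": 0, "ax": 0, "ay": 0, "az": 0}]}}

```text
time: 14.65
tool_pos: [485.2, 117.7, 247.0]
tcp_rot: [-179.8, -0.0, 107.0]
ft_force: [-0.6, 0.3, 0.3]
finger_gap: 35.5
```

Run:
```python
from h import *
import pickle
s=sense();print(s['time'],s['tool_pos'],s['tcp_rot'],s['ft_force']);pickle.dump(s,open('s10.pkl','wb'))
im=snapshot("wrist")[:,:,::-1];cv2.imwrite("pics/w10.png",im);cv2.imwrite("pics/w10a.png",cv2.resize(im[70:300,200:350],None,fx=2.6,fy=2.6,interpolation=cv2.INTER_CUBIC))
im=snapshot("side")[:,:,::-1];cv2.imwrite("pics/s10.png",cv2.resize(im[140:315,170:330],None,fx=3.4,fy=3.4,interpolation=cv2.INTER_CUBIC))
```

```text
14.65 [485.19249732 117.67506692 246.98183328] [-1.79784160e+02 -3.65062316e-02  1.07013693e+02] [-0.61601585  0.31590801  0.25500952]
```

View pics/w10a.png

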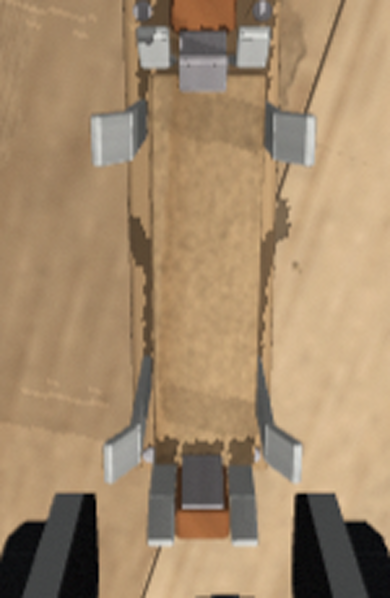

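View pics/s10.png

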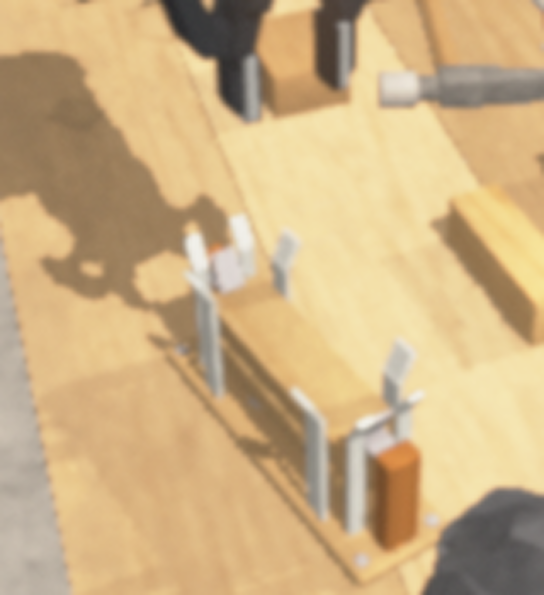

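Both catches, (203,75) and (203,480) in the crop, lie over the blank, and the spare is in line with the well. I'll check level and height numerically.

Run:
```python
from h import *
import pickle
s=pickle.load(open('s10.pkl','rb'))
q=np.array([(153,110),(266,110),(155.5,410),(257.5,410)])/2.6+[200,70]
P=ray("wrist",q,70.5,s);print(np.linalg.norm(P[1]-P[0]),np.linalg.norm(P[3]-P[2]))
a,b=P[:2].mean(0),P[2:].mean(0);d=a-b;print((a+b)/2,np.degrees(np.arctan2(d[1],d[0])))
# compare with the first (69 mm blank) view geometry
im=snapshot("top")[:,:,::-1];cv2.imwrite("pics/t11.png",cv2.resize(im[190:280,225:390],None,fx=4.8,fy=4.8,interpolation=cv2.INTER_CUBIC))
print(sense()['time'])
```

```text
39.710819414228055 40.13650589224956
[487.21007319 124.32720434  70.5       ] 106.78483384485303
14.8
```

View pics/t11.png

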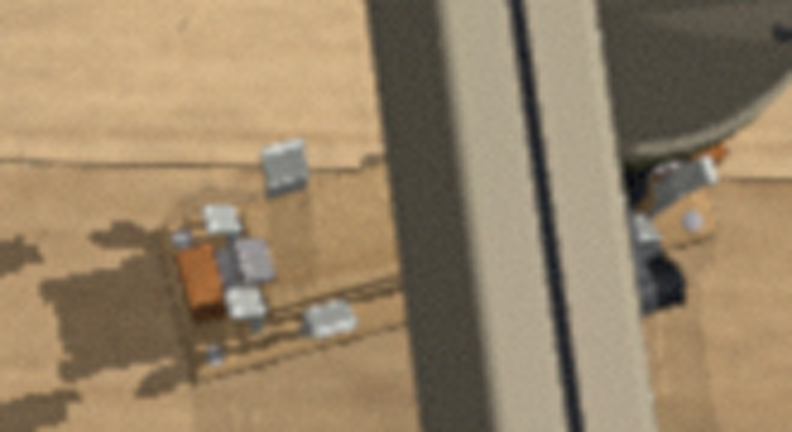

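Widths at z=70.5 are 39.7 and 40.1 mm at the two ends, so it's level and at the right height. Settle briefly, then hand in.

Emit:
{"op": "step_arm", "data": {"plan": [{"grip": 8, "tx": 0, "ty": 0, "tz": 0, "ax": 0, "ay": 0, "az": 0}, {"grip": 8, "tx": 0, "ty": 0, "tz": 0, "ax": 0, "ay": 0, "az": 0}, {"grip": 8, "tx": 0, "ty": 0, "tz": 0, "ax": 0, "ay": 0, "az": 0}, {"grip": 8, "tx": 0, "ty": 0, "tz": 0, "ax": 0, "ay": 0, "az": 0}]}}

```text
time: 15.13
tool_pos: [486.4, 117.8, 249.1]
tcp_rot: [-180.0, -0.0, 107.0]
ft_force: [-0.2, 0.8, 0.2]
finger_gap: 80.2
```

```bash
python3 -c "
from bench import *
print(hand_in())"
```

```text
the job is handed in; nothing more can be done
None
```

The spare blank is loaded, and both catches hold it down with the arm clear. I gripped it across its width, set it on the catches between the flared guides, let go, and pressed its middle with the closed fingers until its top was at about 60 mm. The highest force I read while pressing was about 18 N. I handed the job in after about 15 s on the robot's clock.

**Last checks:**
- **Catches:** the wrist and side pictures after I backed away show both catches over the blank.
- **Height and level:** assuming its top at 70.5 mm, the blank measures 39.7 and 40.1 mm wide near its two ends. That matches its real 40 mm, so it lies level at the held height.
- **Alignment:** its axis is at 106.8°, against about 107° for the magazine, and it sits centred across the well.

**Not measured:** I had no direct reading of the platform travel, so I inferred it from the blank's height. I also didn't measure the final position along the well, because the far end was partly hidden; the guides limit it to about 3 mm.

**Disagreements:**
- My first three move calls were refused because rows need all seven fields. Nothing moved.
- Position readings scattered by 1–2 mm.
- The last top picture was partly blocked by the arm, so it confirmed only the +y catch.

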